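# Lay the standing specimen block over the batten and switch on the viewing lamp

### The arm

A 6-joint arm with a two-finger parallel gripper is mounted at the origin on the work surface. World frame = base frame: x ahead of the robot, y to its left, z up, the work surface at z = 0. Lengths are in m, angles in rad, forces in N, time in s.
With the tool pointing down it reaches from about 0.3 to 0.85 m from the base axis. Payload 4.2 kg.
Tool frame: the origin (TCP) lies midway between the tips of the shut fingers; the grasp point (between the pads) lies 19 mm behind it; z points along the fingers, y is the direction in which the jaws open and shut (so a half turn about z gives the same grasp; the last joint's range is limited). The gripper opens to 91 mm and grips with 3 to 60 N. Pads are 32 mm wide; open, the fingers measure 118 mm over their backs; the gripper's body (76 mm by 178 mm) begins 60 mm behind the grasp point.
Start: joints at [1.185, 0.32, 1.565, -0, 1.257, -0.02], TCP at [0.206, 0.537, 0.214] pointing down, gripper open.
Joint ranges: [-3.11, 3.11], [-0.84, 2.01], [0.21, 2.61], [-1.34, 4.49], [0.05, 2.63], [-2.56, 2.56]. Speed limits (rad/s): [2.57, 2.57, 3.14, 3.14, 3.14, 3.14].

### API

Orientations are given as a rotation vector (axis times angle).
In Python, from rig import env gives the robot as it stands.
- The arm moves only by the tool apply_moves, never from a script. Its argument "moves" is a list of rows, each a list of 7 numbers: the opening in per cent of the stroke, from 0 (shut) to 100 (fully open), then the shift along the tool's x, y, z in mm, then the turn, a rotation vector about the tool's x, y, z in rad. A call has 1 to 10 rows; each row shifts and turns the commanded pose from where the row before left it, along the tool's axes as they then stand; what a row does not reach is not made up. A row lasts 1/10 s, in which the tool goes at most 50 mm and 8.59 degrees, less where a joint would pass 70% of its speed; a pose out of reach is approached as far as the arm can. A call is refused whole if a number of a shift passes 50 or a number of a turn 0.15, either way. A call with a gripper value outside its range is refused whole. The fingers move at their own pace and stop on an object; "squeeze" is the grip in N (left out, the last holds). Time passes only in rows, so rows that do not move let the fingers close. It gives the time, the measured TCP pose, the force and the opening at its end, in the units of the state.
- env.state(): the state, without advancing time (a new reading comes with each control period).
- env.camera(name): name is "side" or "top"; returns a dict with "img" (480x640x3 uint8, red, green, blue), "depth" (480x640 float32, m along the optical axis (not along the pixel's ray), 0 where there is no reading), "mtx" (3x3 intrinsics, pixels), "rvec" (rotation vector, rad) and "tvec" (3), from world to camera coordinates, as OpenCV has them. Camera axes: x right, y down, z forward; pixel columns grow to the right and rows downward; lengths in m; the calibration is good to about 2 mm. A picture is of the moment at which its call begins.
- env.close_job(): hands the job in, once; it reports no verdict.
Trained networks look in the newest picture that a camera, given by its name, has taken for a name from the list of things; names that differ only in an ending like _2 or _b are one class to them, and where a whole thing is asked for, a point or a joint stands for the part that bears it (a point fixed in the world has none). Each returns a list of dicts, best first, with "score" (0 to 1); they miss things now and then, are a little off and sometimes report something else, mostly with a low value. They report only what shows in the picture. A call takes as long as a camera call. They do not tell look-alikes from the thing itself.
- env.find_in(thing, camera): "at" ([x, y, z] in m, in world coordinates, good to about 4 mm: the middle of the surface that is visible of it).
- env.tip_of(thing, camera): "at" ([x, y, z] in m, in world coordinates, good to about 4 mm: a listed point, or the origin of a listed thing).
The state is a dict: "clock": time; "joints": joint angles; "dq": joint speeds; "effort": joint torques, N m; "ee_pos": TCP position; "tcp_rot": TCP orientation; "ft_force": force on the tool from outside, world axes, zero at the start; "moment": the same for the moment, N m; "width": finger opening in m.
Only numpy, scipy, OpenCV 4.12 (cv2) and the standard library are available. Lean on these libraries where they do the work, as an engineer would, in place of code of your own. Each camera call takes 0.05 s, during which the arm holds its last target.

### The job

Two of the three wooden specimen blocks already lie tipped over the batten with their stones up in front of the ultraviolet lamp; the willemite block still stands on end with its foot against the batten. Without picking it up, push its top so that it tips over the batten and comes to rest like its neighbours, stone upward, square across the batten and with its foot end still at the batten; only then press the lamp's rocker switch over to on. Leave all the other things where they are.

Things in the scene. Friction and masses are not known exactly. Their poses are not given: they have to be found in the camera images.
- willemite_block: The willemite block: brown wooden block 50 x 50 mm, 130 mm tall, about 0.36 kg, loose, the only one on end. Origin: centre of its underside as it stands; z up its length, x to the batten (front face 1 to 4 mm from it), y along it. Lying, its -x axis points up, leaning 0.1 rad to the lamp, its foot end 10 to 35 mm before the batten's middle line; wood then up to 65 mm high, stone 85 mm.
- push_point (a point): Where to push: mid-width of the willemite block's rear (-x) face, 107 mm above its foot; this face is bare wood from 76 mm up. A steady push here toward the batten tips the block past balance after about 60 mm; it then falls by itself onto the batten.
- willemite (a point): The jagged grey stone fixed to the willemite block's rear (-x) face: a point 52 mm above the foot and 10 mm out of the face. The stone is about 33 mm wide, from 30 to 74 mm above the foot, and stands up to 18 mm out.
- batten: The stop: a dark wooden batten screwed to the shelf, 14 mm wide (x), 340 mm long (y), 12 mm high. Origin: centre of its underside. Its x axis points away from the robot to the lamp, its y axis runs along it. The blocks stand or lie at three places 100 mm apart along it.
- scheelite_block: A like block with a rounded tan pebble, already lying over the batten, stone up; leave it. Origin: on the shelf 34 mm to the robot's side of the batten's middle line, at the block's mid-width; it covers about 20 mm before to 127 mm beyond the batten's middle line, 50 mm wide, up to 85 mm high with its stone.
- calcite_block: A like block with a slanted white calcite stone, already lying over the batten, stone up; leave it. Origin and extents as for the scheelite block.
- lamp: The ultraviolet lamp: beige plastic box fixed to the shelf, 75 mm deep (x), 300 mm long (y), its top at 85 mm. Origin: centre of its underside. The dark window in its -x face looks at the blocks. The black rocker switch is on its top, 60 mm to -y of the middle.
- rocker_raised (a point): Where to press the rocker switch: on top of its raised (+y) half, 16 mm along it from its pivot; about 99 mm above the shelf when off, 5 mm lower when on. The rocker is 24 mm wide (x), 46 mm long (along the lamp's y), its pivot 92 mm above the shelf; both its ends always stay proud of the lamp's top.
- rocker (a joint): Tilt of the rocker: near 0 is off (+y half raised), about 0.27 to 0.30 rad is fully on (+y half down). It stays where it is left; pressing straight down at the marked place takes about 3 N, with a hard stop at the end.
- cup: Squat black plastic specimen cup, 68 mm across, 48 mm high, origin under its centre; leave it.
- calcite_piece: White calcite piece, 50 x 40 x 40 mm, origin under its centre; leave it.
- pebble: Rounded tan scheelite pebble, 48 mm across, 27 mm high, origin under its centre; leave it.
- streak_plate: White ceramic streak plate, 70 x 50 x 8 mm, origin under its centre; leave it.
- rough_chunk: Angular grey chunk, about 50 x 45 x 50 mm, origin under its centre; leave it.
- jar: Clear jar with white cap, 56 mm across, 75 mm high, origin under its centre; leave it.
Mind the look-alikes: they are no part of the job. Leave any red or yellow look-alike of the willemite_block alone.

How it is judged:
On the way, in this order (a step that is already met when the one before it is completed fails the run):
1. the willemite block lies over the batten, stone up, the lamp still off (angle between willemite_block's own x axis and vertical above 2.8 rad and angle between the z axis of willemite_block and the x axis of batten, either way round below 0.35 rad and x of willemite_block in the frame of batten between -0.06 and 0.025 m and linear speed of willemite_block below 0.02 m/s and value of joint rocker below 0.12 rad), for 0.2 s.
2. the rocker switch is pressed to on (value of joint rocker above 0.2 rad), for 0.1 s.
At the end, for the whole second after the job is handed in: The willemite block lies at rest, stone side up within 0.34 rad, its length square to the batten within 0.35 rad, the centre of its foot end between 60 mm before and 25 mm beyond the batten's middle line; the rocker, pressed after the block was laid, reads above 0.2 rad (angle between willemite_block's own x axis and vertical above 2.8 rad and angle between the z axis of willemite_block and the x axis of batten, either way round below 0.35 rad and x of willemite_block in the frame of batten between -0.06 and 0.025 m and linear speed of willemite_block below 0.02 m/s and value of joint rocker above 0.2 rad); the robot touches nothing.
It fails at once if the willemite block is picked up (its foot centre more than 90 mm high, or its stone more than 125 mm) (height (world z) of willemite_block above 0.09 m or height (world z) of willemite above 0.125 m).
It fails at once if another thing is moved by more than 25 mm (distance of any of scheelite_block, calcite_block, cup, calcite_piece, pebble, streak_plate, rough_chunk, jar from where it was at the start of the episode above 0.025 m).
It also fails if it takes over 40 s, if anything falls off the work surface, if the arm or the gripper's body presses on something with over 40 N, if the wrist force passes 120 N, or if a joint passes its speed limit or range.

## Working session

There is one attempt and no reset: what is moved stays moved. The work goes in short steps, Python scripts to look and compute and a tool call to move; the robot and the scene stay as the last step left them, time stands still between calls to the robot, and variables do not carry over. Pictures are saved under pics/ and viewed, and the job is handed in when it is done.

Besides the shell and the picture viewer there is one more tool, called after "Call:" by a JSON object that holds its "name" and its "arguments", one argument or row to a line. apply_moves: Moves the arm, as the interface text tells. Its arguments: {"type":"object","properties":{"moves":{"type":"array","items":{"type":"array","items":{"type":"number"}}},"squeeze":{"type":"number"}},"required":["moves"]}

```bash
mkdir -p pics; ls; python3 - <<'E'
from rig import env
import cv2
s=env.state(); print({k:(v if not hasattr(v,'round') else v) for k,v in s.items()})
for c in ("side","top"):
    p=env.camera(c); cv2.imwrite(f"pics/{c}0.png",p["img"][:,:,::-1])
    for t in ["willemite_block","push_point","willemite","batten","lamp","rocker_raised","scheelite_block","calcite_block","cup","jar","calcite_piece","pebble","streak_plate","rough_chunk"]:
        r=env.tip_of(t,c); print(c,t,[([round(float(x),3) for x in d["at"]],round(d["score"],2)) for d in r[:3]])
E
```

```text
pics
{'clock': 0.0, 'joints': array([ 1.18500638e+00,  3.20326839e-01,  1.56567699e+00, -1.73472599e-05,
        1.25741382e+00, -2.00175911e-02]), 'dq': array([-0.00157314,  0.00011708,  0.00202861, -0.00176897,  0.00169851,
       -0.00117542]), 'effort': array([ 1.75424437e-03, -4.12467098e+01, -2.31976998e+01,  7.28501240e-02,
        4.57580318e-02, -1.70894086e-04]), 'ee_pos': array([0.20548237, 0.53648402, 0.21310102]), 'tcp_rot': array([-5.71283876e-01, -3.08885450e+00,  2.81280448e-03]), 'ft_force': array([ 0.42549321, -0.7477488 , -0.15948501]), 'moment': array([0.02703752, 0.00810245, 0.01307275]), 'width': 0.09103637731216067}
side willemite_block [([0.415, 0.32, 0.001], 0.85), ([0.425, 0.08, -0.004], 0.83), ([0.337, -0.168, -0.002], 0.82)]
side push_point [([0.308, -0.174, 0.107], 0.94), ([0.402, 0.078, 0.107], 0.89), ([0.422, 0.29, 0.106], 0.78)]
side willemite [([0.293, 0.185, 0.053], 0.83), ([0.388, 0.075, 0.052], 0.81), ([0.302, -0.179, 0.047], 0.74)]
side batten [([0.466, -0.011, -0.004], 0.82)]
side lamp [([0.665, 0.013, 0.005], 0.9)]
side rocker_raised [([0.662, -
[... 699 characters left out ...]
, 0.422, 0.002], 0.72)]
top willemite [([0.373, -0.029, 0.047], 0.94), ([0.39, 0.077, 0.055], 0.82), ([0.423, 0.286, 0.055], 0.8)]
top batten [([0.46, -0.017, 0.001], 0.83)]
top lamp [([0.663, 0.013, 0.001], 0.62), ([0.425, 0.084, -0.001], 0.62)]
top rocker_raised [([0.666, -0.031, 0.101], 0.57)]
top scheelite_block [([0.429, -0.013, 0.001], 0.7)]
top calcite_block [([0.437, -0.119, 0.0], 0.89)]
top cup [([0.41, 0.199, 0.003], 0.91)]
top jar [([0.393, 0.077, 0.056], 0.72)]
top calcite_piece [([0.558, -0.252, -0.004], 0.92)]
top pebble [([0.523, 0.213, -0.002], 0.65)]
top streak_plate [([0.421, -0.25, 0.0], 0.62)]
top rough_chunk [([0.597, 0.417, 0.003], 0.66), ([0.665, -0.034, 0.103], 0.65)]
```

View pics/side0.png

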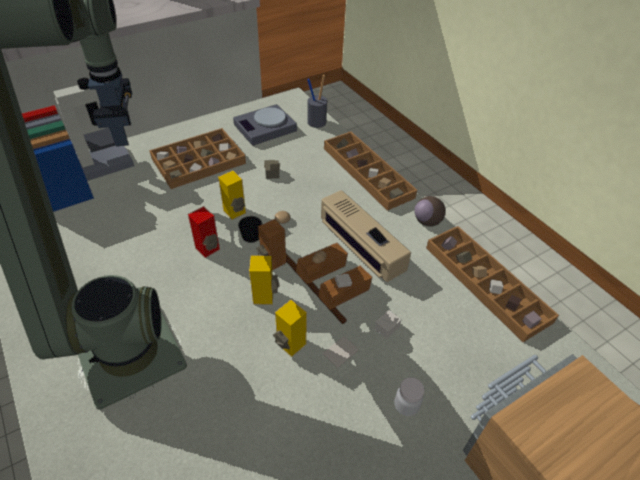

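View pics/top0.png

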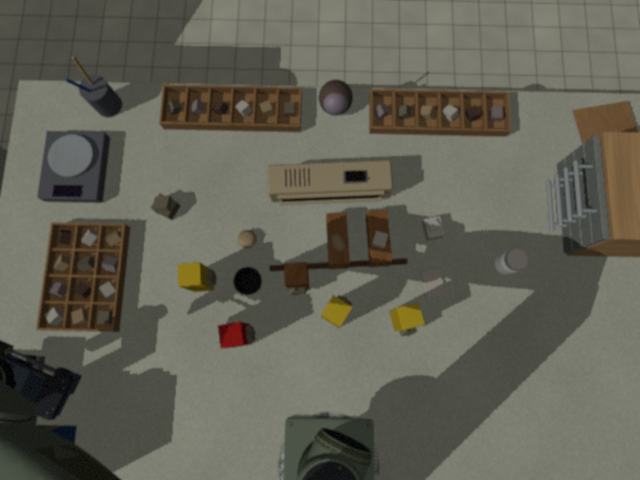

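The brown block stands at top-image pixel (296,275). The red and yellow blocks are look-alikes: (232,334), (337,311), (407,318) and (195,276). The rocker is at (356,176). Next I refine the block and lamp poses with depth.

```bash
cat > h.py <<'E'
from rig import env
import numpy as np, cv2
def cloud(c):
    p=env.camera(c); d=p["depth"]; K=p["mtx"]; R=cv2.Rodrigues(np.array(p["rvec"],float))[0]
    v,u=np.mgrid[:480,:640]; X=np.stack([(u-K[0,2])/K[0,0]*d,(v-K[1,2])/K[1,1]*d,d],-1)
    return p,(X-np.ravel(p["tvec"]))@R, d>0
def rect(P,m):
    q=P[m][:,:2]; (c,s,a)=cv2.minAreaRect((q*1000).astype(np.float32)); return np.round(c,1),np.round(s,1),round(a,1),len(q)
E
python3 - <<'E'
from h import *
p,P,ok=cloud("top")
x,y,z=P[...,0],P[...,1],P[...,2]
m=ok&(abs(x-.425)<.06)&(abs(y-.08)<.05)&(z>.12); print("block top",rect(P,m),np.median(z[m]))
m=ok&(abs(x-.665)<.07)&(abs(y-.01)<.2)&(z>.078)&(z<.09); print("lamp",rect(P,m),np.median(z[m]))
m=ok&(abs(x-.665)<.05)&(abs(y+.05)<.06)&(z>.0895); print("rocker",rect(P,m),np.median(z[m]))
for i in np.argwhere(m)[::6]: print(np.round(P[tuple(i)],4),end=' ')
print()
for n,cx,cy in (("sch",.5,-.02),("cal",.5,-.125)):
    m=ok&(abs(x-cx)<.12)&(abs(y-cy)<.045)&(z>.04)&(z<.09)&(x<.61); print(n,rect(P,m))
cv2.imwrite("pics/t1.png",cv2.resize(p["img"][130:370,200:460,::-1],(780,600) and None,fx=2.4,fy=2.4,interpolation=cv2.INTER_CUBIC))
E
```

```text
block top (array([422.3,  80.9]), array([50.6, 49.8]), 5.0, 522) 0.12959358830194517
lamp (array([661.6,   9.4]), array([ 80.6, 299.2]), 3.9, 3445) 0.08451989358543288
rocker (array([670.1, -51.3]), array([ 58.7, 108.7]), 8.2, 231) 0.09601520980871639
[ 0.7003 -0.0917  0.0905] [ 0.6725 -0.034   0.1008] [ 0.6738 -0.0483  0.0982] [ 0.6746 -0.0626  0.0969] [ 0.674  -0.0249  0.0895] [ 0.6718 -0.0389  0.0963] [ 0.672  -0.0532  0.0965] [ 0.673  -0.0675  0.0947] [ 0.668  -0.0294  0.0993] [ 0.6684 -0.0436  0.099 ] [ 0.6701 -0.058   0.0951] [ 0.6703 -0.0722  0.0955] [ 0.6659 -0.0365  0.0985] [ 0.668  -0.051   0.0936] [ 0.6668 -0.0649  0.0978] [ 0.6636 -0.0295  0.0976] [ 0.6628 -0.0435  0.1008] [ 0.6649 -0.058   0.0957] [ 0.6667 -0.0725  0.0918] [ 0.6608 -0.0365  0.0989] [ 0.6615 -0.0508  0.098 ] [ 0.6637 -0.0654  0.0926] [ 0.6573 -0.0317  0.1014] [ 0.6583 -0.046   0.0996] [ 0.6601 -0.0604  0.0953] [ 0.6621 -0.0774  0.0907] [ 0.6556 -0.0389  0.0999] [ 0.6575 -0.0534  0.0952] [ 0.658  -0.0676  0.0949] [ 0.6538 -0.0367  0.0978] [ 0.6538 -0.0508  0.0987] [ 0.656  -0.0654  0.0932] [ 0.6508 -0.0343  0.099 ] [ 0.6517 -0.0485  0.0974] [ 0.6529 -0.0629  0.0948] [ 0.6502 -0.0298  0.0933] [ 0.6519 -0.0466  0.0896] [ 0.652  -0.0656  0.0905] [ 0.6497 -0.0727  0.0904] 
sch (array([482.9, -14.9]), array([205.8,  50.1]), 4.1, 1132)
cal (array([ 527.5, -111.9]), array([132.5,  50.6]), 4.0, 1152)
```

View pics/t1.png

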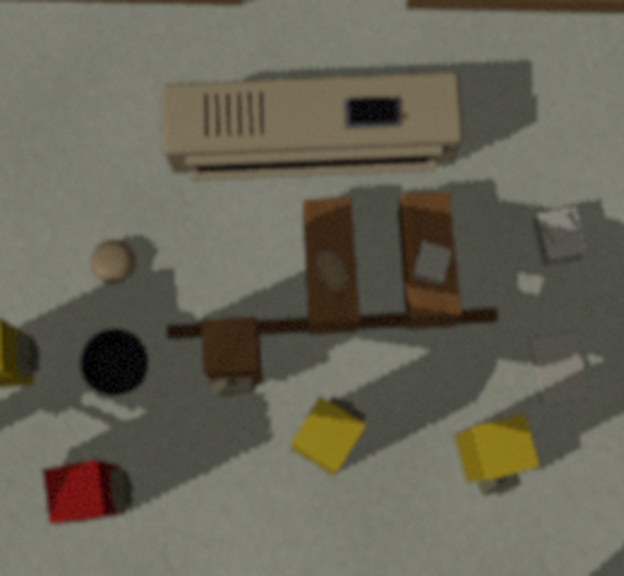

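Call:
{"name": "apply_moves", "arguments": {
  "moves": [
    [0,0,0,0,0,0,-0.146],
    [0,0,0,0,0,0,-0.146],
    [0,0,0,0,0,0,-0.146],
    [0,-10,-35,0,0,0,0],
    [0,-10,-35,0,0,0,0],
    [0,-10,-35,0,0,0,0],
    [0,-10,-35,0,0,0,0],
    [0,-10,-35,0,0,0,0],
    [0,-10,-35,0,0,0,0],
    [0,-10,-35,0,0,0,0]
  ]
}}

```text
clock: 2.55
ee_pos: [0.2934, 0.2963, 0.2141]
tcp_rot: [-0.114, 3.139, 0.001]
ft_force: [-0.3, -0.9, -0.3]
width: 0.0141
```

Call:
{"name": "apply_moves", "arguments": {
  "moves": [
    [0,-8,-37,0,0,0,0],
    [0,-8,-37,0,0,0,0],
    [0,-8,-37,0,0,0,0],
    [0,-8,-37,0,0,0,0],
    [0,-8,-37,0,0,0,0],
    [0,-8,-37,0,0,0,0],
    [0,0,0,0,0,0,0],
    [0,0,0,0,0,0,0]
  ]
}}

```text
clock: 3.35
ee_pos: [0.3571, 0.0794, 0.214]
tcp_rot: [-0.109, 3.14, 0.001]
ft_force: [0.2, 1.3, -0.5]
width: 0.0002
```

Call:
{"name": "apply_moves", "arguments": {
  "moves": [
    [0,0,-3,20,0,0,0],
    [0,0,0,25,0,0,0],
    [0,0,0,25,0,0,0],
    [0,0,0,25,0,0,0],
    [0,0,0,13,0,0,0],
    [0,0,0,0,0,0,0],
    [0,0,0,0,0,0,0]
  ]
}}

```text
clock: 4.05
ee_pos: [0.3574, 0.0778, 0.1063]
tcp_rot: [-0.116, 3.139, 0.001]
ft_force: [0.1, 0.5, -0.1]
width: 0.0007
```

```bash
python3 - <<'E'
from h import *
for c in("side","top"):
    p,P,ok=cloud(c); 
    a=(150,330,180,400) if c=="side" else (180,360,220,440)
    cv2.imwrite(f"pics/{c}2.png",cv2.resize(p["img"][a[0]:a[1],a[2]:a[3],::-1],None,fx=3,fy=3,interpolation=cv2.INTER_CUBIC))
print(env.state()["ee_pos"])
E
```

```text
[0.35799237 0.07746194 0.10680529]
```

View pics/side2.png

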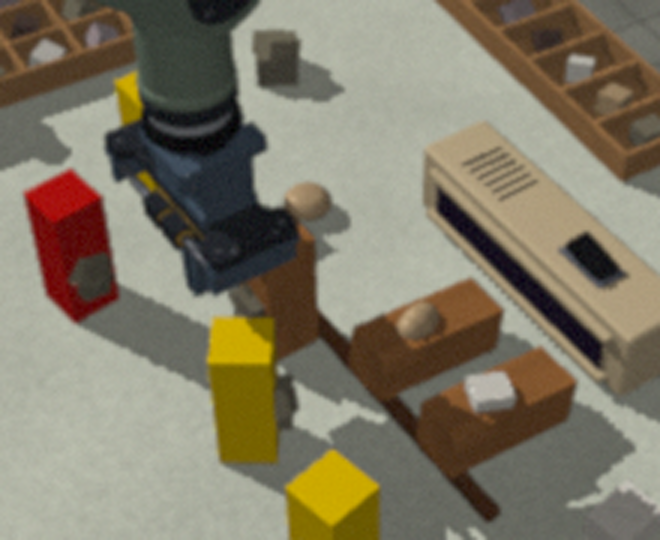

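View pics/top2.png

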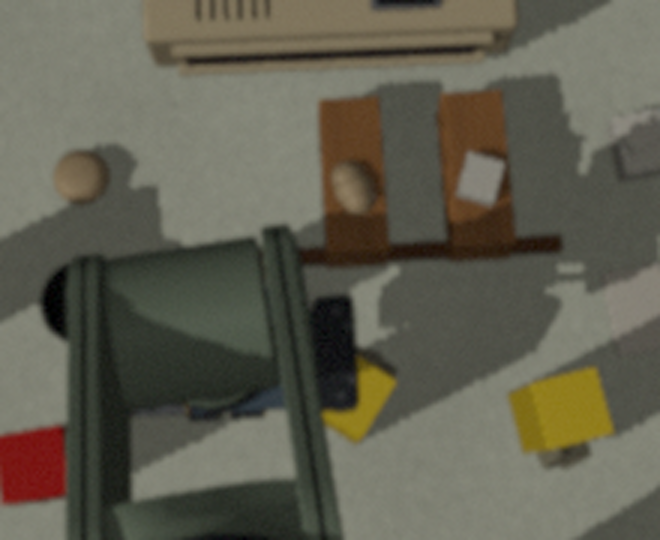

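The side image shows the shut gripper behind the brown block's upper rear face, above the stone and clear of the yellow block. Next I push slowly.

Call:
{"name": "apply_moves", "arguments": {
  "moves": [
    [0,-8,-1,0,0,0,0],
    [0,-8,0,0,0,0,0],
    [0,-6,0,0,0,0,0],
    [0,-6,0,0,0,0,0],
    [0,-6,0,0,0,0,0],
    [0,-6,0,0,0,0,0],
    [0,-6,0,0,0,0,0],
    [0,-6,0,0,0,0,0]
  ]
}}

```text
clock: 4.95
ee_pos: [0.4098, 0.0795, 0.1059]
tcp_rot: [-0.113, 3.139, 0.0]
ft_force: [-0.9, -0.2, 0.5]
width: 0.0006
```

```bash
python3 - <<'E'
from h import *
c="side"
p,P,ok=cloud(c); 
a=(150,330,180,400)
cv2.imwrite(f"pics/{c}3.png",cv2.resize(p["img"][a[0]:a[1],a[2]:a[3],::-1],None,fx=3,fy=3,interpolation=cv2.INTER_CUBIC))
s=env.state();print(s["ee_pos"],s["ft_force"])
E
```

```text
[0.41113443 0.07964708 0.10608632] [2.07838761 0.93704473 0.14531246]
```

View pics/side3.png

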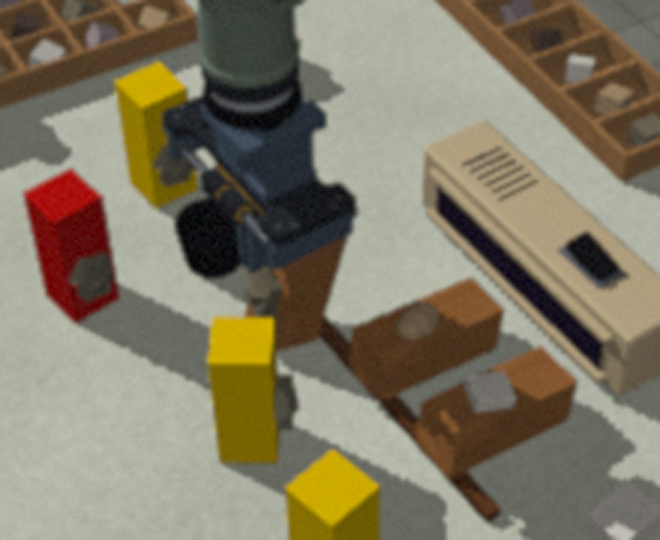

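The block is tipping about its foot at the batten, so I continue.

Call:
{"name": "apply_moves", "arguments": {
  "moves": [
    [0,-6,0,0,0,0,0],
    [0,-6,0,0,0,0,0],
    [0,-6,0,0,0,0,0],
    [0,-6,0,0,0,0,0],
    [0,-5,0,0,0,0,0],
    [0,-4,0,0,0,0,0],
    [0,0,0,0,0,0,0],
    [0,0,0,0,0,0,0],
    [0,0,0,0,0,0,0],
    [0,0,0,0,0,0,0]
  ]
}}

```text
clock: 6.0
ee_pos: [0.4419, 0.0818, 0.106]
tcp_rot: [0.113, -3.139, -0.0]
ft_force: [-0.1, 0.1, -1.1]
width: 0.0002
```

```bash
python3 - <<'E'
from h import *
c="side"
p,P,ok=cloud(c); 
a=(150,330,180,400)
cv2.imwrite(f"pics/{c}4.png",cv2.resize(p["img"][a[0]:a[1],a[2]:a[3],::-1],None,fx=3,fy=3,interpolation=cv2.INTER_CUBIC))
s=env.state();print(s["ee_pos"],s["ft_force"])
E
```

```text
[0.44192916 0.08180114 0.10596086] [-0.55766751  0.54929325 -0.03988793]
```

View pics/side4.png

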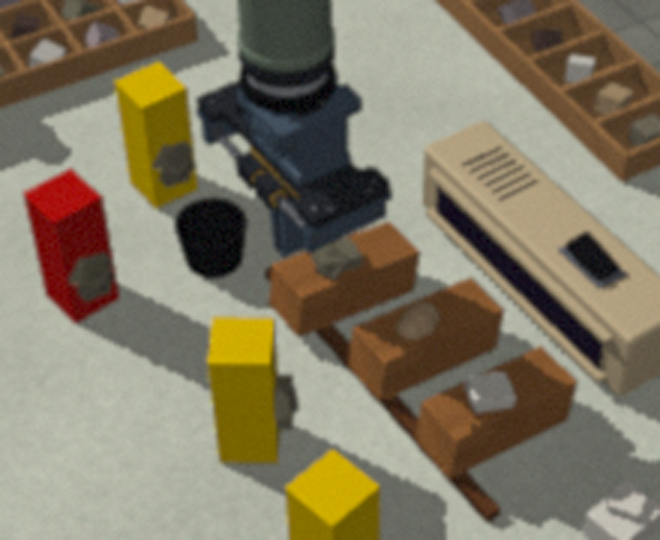

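The block now lies like its neighbours with the stone up. Next I lift and move over to the rocker.

Call:
{"name": "apply_moves", "arguments": {
  "moves": [
    [0,0,0,-30,0,0,0],
    [0,0,0,-30,0,0,0],
    [0,-26,-16,0,0,0,0],
    [0,-27,-16,0,0,0,0],
    [0,-27,-16,0,0,0,0],
    [0,-27,-16,0,0,0,0],
    [0,-27,-16,0,0,0,0],
    [0,-27,-16,0,0,0,0],
    [0,-27,-15,0,0,0,0],
    [0,-26,-15,0,0,0,0]
  ]
}}

```text
clock: 7.05
ee_pos: [0.6656, -0.029, 0.1657]
tcp_rot: [0.113, -3.139, -0.0]
ft_force: [-0.4, 1.3, -0.4]
width: 0.0002
```

Call:
{"name": "apply_moves", "arguments": {
  "moves": [
    [0,0,0,0,0,0,0],
    [0,0,0,0,0,0,0]
  ]
}}

```text
clock: 7.25
ee_pos: [0.6643, -0.0285, 0.1652]
tcp_rot: [0.112, -3.138, -0.001]
ft_force: [0.2, -0.2, -0.6]
width: 0.0003
```

```bash
python3 - <<'E'
from h import *
for c in("side","top"):
    p,P,ok=cloud(c); 
    a=(150,330,180,400) if c=="side" else (130,330,220,440)
    cv2.imwrite(f"pics/{c}5.png",cv2.resize(p["img"][a[0]:a[1],a[2]:a[3],::-1],None,fx=3,fy=3,interpolation=cv2.INTER_CUBIC))
    x,y,z=P[...,0],P[...,1],P[...,2]
    m=ok&(abs(x-.5)<.12)&(abs(y-.085)<.045)&(z>.04)&(z<.09); print(c,rect(P,m))
    for t in ("willemite","willemite_block","rocker_raised","scheelite_block"):
        print(t,[(np.round(d["at"],3),round(d["score"],2)) for d in env.tip_of(t,c)[:4]])
s=env.state();print(s["ee_pos"],s["ft_force"])
E
```

```text
side (array([523.3,  85.5]), array([ 86.1, 193.3]), 89.5, 949)
willemite [(array([ 0.302, -0.181,  0.048]), 0.96), (array([ 0.375, -0.028,  0.051]), 0.8), (array([0.295, 0.183, 0.054]), 0.79), (array([0.422, 0.281, 0.051]), 0.72)]
willemite_block [(array([0.432, 0.08 , 0.038]), 0.95), (array([ 0.347, -0.01 , -0.002]), 0.84), (array([ 0.337, -0.167, -0.001]), 0.81), (array([0.416, 0.319, 0.002]), 0.74)]
rocker_raised [(array([ 0.66 , -0.037,  0.1  ]), 0.67)]
scheelite_block [(array([ 0.428, -0.017,  0.003]), 0.63)]
top (array([523.7,  93.5]), array([192.5,  72.1]), 0.0, 1010)
willemite [(array([0.486, 0.09 , 0.074]), 0.87), (array([ 0.302, -0.177,  0.053]), 0.76)]
willemite_block [(array([0.43 , 0.084, 0.042]), 0.97), (array([0.418, 0.319, 0.001]), 0.65)]
rocker_raised []
scheelite_block []
[ 0.66447873 -0.02819479  0.16620293] [0.28624647 0.0690109  1.1745487 ]
```

View pics/side5.png

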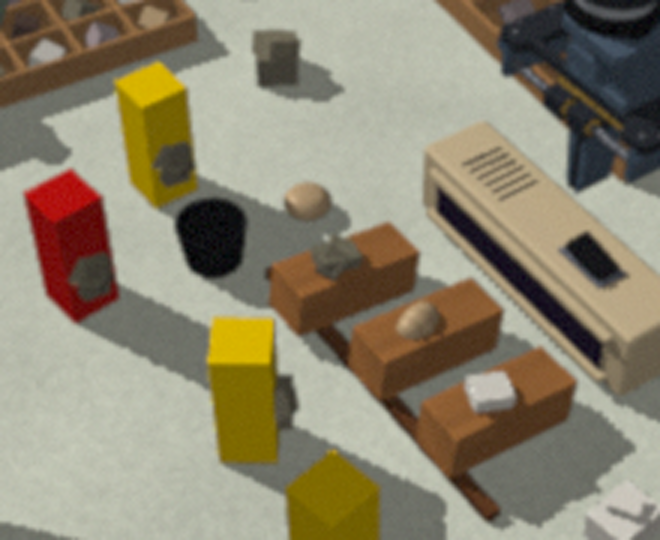

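View pics/top5.png

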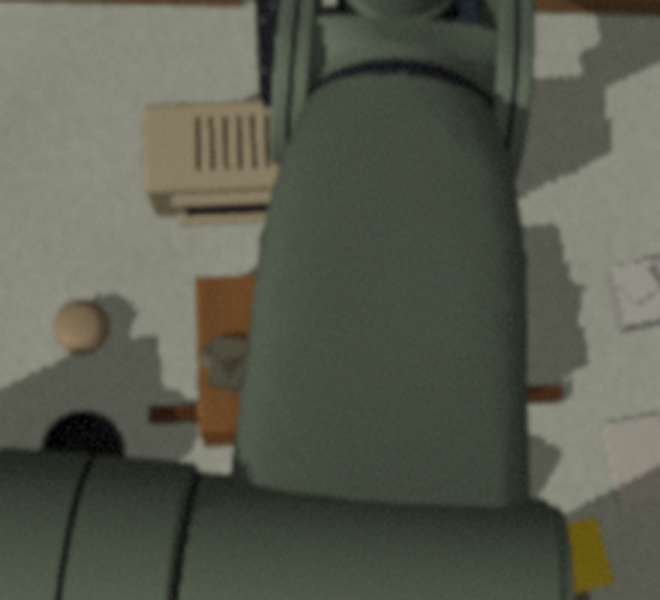

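The willemite block lies square with its stone up and its foot about 25 mm before the batten's middle line. Its neighbours haven't moved. Next I press the rocker.

Call:
{"name": "apply_moves", "arguments": {
  "moves": [
    [0,0,-2,20,0,0,0],
    [0,0,0,25,0,0,0],
    [0,0,0,15,0,0,0],
    [0,0,0,2,0,0,0],
    [0,0,0,2,0,0,0],
    [0,0,0,2,0,0,0],
    [0,0,0,0,0,0,0]
  ]
}}

```text
clock: 8.45
ee_pos: [0.6653, -0.0304, 0.1007]
tcp_rot: [-0.113, 3.138, -0.0]
ft_force: [0.1, -1.1, -0.7]
width: 0.0005
```

Call:
{"name": "apply_moves", "arguments": {
  "moves": [
    [0,0,0,2,0,0,0],
    [0,0,0,2,0,0,0],
    [0,0,0,1,0,0,0],
    [0,0,0,0,0,0,0]
  ]
}}

```text
clock: 8.85
ee_pos: [0.6654, -0.0295, 0.0956]
tcp_rot: [-0.113, 3.138, 0.002]
ft_force: [0.4, 3.8, 4.6]
width: 0.0
```

Call:
{"name": "apply_moves", "arguments": {
  "moves": [
    [0,0,0,1,0,0,0],
    [0,0,0,1,0,0,0],
    [0,0,0,0,0,0,0]
  ]
}}

```text
clock: 9.15
ee_pos: [0.6654, -0.0294, 0.0949]
tcp_rot: [-0.113, 3.137, 0.002]
ft_force: [-2.2, 5.6, 11.2]
width: 0.0004
```

Call:
{"name": "apply_moves", "arguments": {
  "moves": [
    [0,0,0,1,0,0,0],
    [0,0,0,0,0,0,0],
    [0,0,0,0,0,0,0]
  ]
}}

```text
clock: 9.45
ee_pos: [0.6655, -0.0294, 0.0948]
tcp_rot: [-0.113, 3.137, 0.002]
ft_force: [-3.3, 5.2, 13.9]
width: 0.0003
```

The press has reached the hard stop: force rises with no further travel. I'll lift, retreat toward +y and check.

Call:
{"name": "apply_moves", "arguments": {
  "moves": [
    [0,0,0,-10,0,0,0],
    [0,0,0,-25,0,0,0],
    [0,0,0,-35,0,0,0],
    [0,0,0,-35,0,0,0],
    [0,20,35,0,0,0,0],
    [0,20,40,0,0,0,0],
    [0,20,40,0,0,0,0],
    [0,20,40,0,0,0,0],
    [0,20,40,0,0,0,0],
    [0,20,40,0,0,0,0]
  ]
}}

```text
clock: 10.45
ee_pos: [0.5272, 0.1956, 0.1964]
tcp_rot: [0.113, -3.139, 0.003]
ft_force: [0.8, 0.5, -0.3]
width: 0.0006
```

Call:
{"name": "apply_moves", "arguments": {
  "moves": [
    [0,10,35,0,0,0,0],
    [0,10,30,0,0,0,0],
    [0,0,0,0,0,0,0],
    [0,0,0,0,0,0,0]
  ]
}}

```text
clock: 10.85
ee_pos: [0.5035, 0.2583, 0.1965]
tcp_rot: [0.116, -3.139, 0.003]
ft_force: [1.1, 0.5, 0.6]
width: 0.0002
```

```bash
python3 - <<'E'
from h import *
for c in("side","top"):
    p,P,ok=cloud(c); 
    a=(150,350,180,430) if c=="side" else (130,330,220,440)
    cv2.imwrite(f"pics/{c}6.png",cv2.resize(p["img"][a[0]:a[1],a[2]:a[3],::-1],None,fx=3,fy=3,interpolation=cv2.INTER_CUBIC))
    x,y,z=P[...,0],P[...,1],P[...,2]
    for n,cy in (("will",.085),):
        m=ok&(abs(x-.5)<.1)&(abs(y-cy)<.045)&(z>.045)&(z<.09); print(c,n,rect(P,m))
    m=ok&(abs(x-.664)<.009)&(abs(y+.05)<.021)&(z>.086); A=np.c_[y[m]+.05,np.ones(m.sum())]
    print("rocker slope dz/dy, z0",np.linalg.lstsq(A,z[m],rcond=None)[0],m.sum())
    for t in ("willemite","willemite_block","rocker_raised","scheelite_block","calcite_block","cup","pebble","jar"):
        print(t,[(np.round(d["at"],3),round(d["score"],2)) for d in env.tip_of(t,c)[:2]])
s=env.state();print(s["ee_pos"],s["ft_force"],s["clock"])
E
```

```text
side will (array([494.8,  88.1]), array([134.5,  57.9]), 5.7, 800)
rocker slope dz/dy, z0 [-0.07469386  0.09669604] 80
willemite [(array([0.295, 0.187, 0.051]), 0.87), (array([ 0.303, -0.179,  0.049]), 0.86)]
willemite_block [(array([ 0.292,  0.216, -0.   ]), 0.94), (array([ 0.346, -0.007, -0.   ]), 0.93)]
rocker_raised [(array([ 0.659, -0.038,  0.094]), 0.63), (array([ 0.523,  0.214, -0.002]), 0.5)]
scheelite_block [(array([ 0.43 , -0.017, -0.002]), 0.8)]
calcite_block [(array([ 0.438, -0.118, -0.002]), 0.82)]
cup [(array([ 0.417,  0.2  , -0.004]), 0.68), (array([ 0.473, -0.428, -0.002]), 0.28)]
pebble [(array([ 0.663, -0.036,  0.094]), 0.75), (array([ 0.527,  0.212, -0.003]), 0.53)]
jar [(array([ 0.476, -0.429, -0.003]), 0.94)]
top will (array([494.1,  86.5]), array([131.8,  49.9]), 4.2, 1144)
rocker slope dz/dy, z0 [-0.16992229  0.09682952] 128
willemite [(array([0.486, 0.088, 0.072]), 0.75), (array([ 0.304, -0.174,  0.055]), 0.75)]
willemite_block [(array([ 0.339, -0.007, -0.001]), 0.95), (array([ 0.33 , -0.17 , -0.003]), 0.68)]
rocker_raised [(array([ 0.665, -0.027,  0.096]), 0.48)]
scheelite_block [(array([ 0.43 , -0.018, -0.   ]), 0.93), (array([ 0.461, -0.015,  0.001]), 0.2)]
calcite_block [(array([ 0.438, -0.119,  0.001]), 0.6)]
cup [(array([0.412, 0.197, 0.001]), 0.65)]
pebble [(array([ 0.52 ,  0.214, -0.003]), 0.64), (array([0.488, 0.086, 0.076]), 0.53)]
jar [(array([ 0.476, -0.43 ,  0.003]), 0.59)]
[0.50352922 0.25877769 0.19700476] [-0.11235272 -0.11683845  0.7205348 ] 11.75
```

View pics/side6.png

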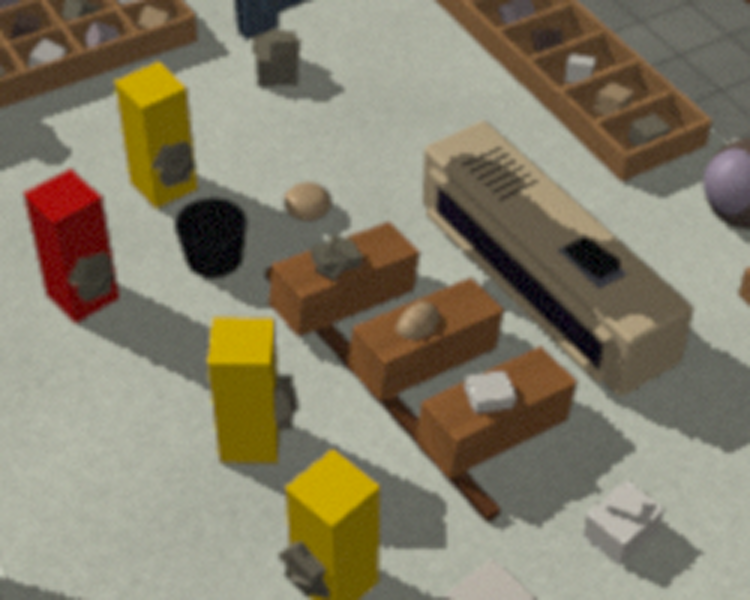

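View pics/top6.png

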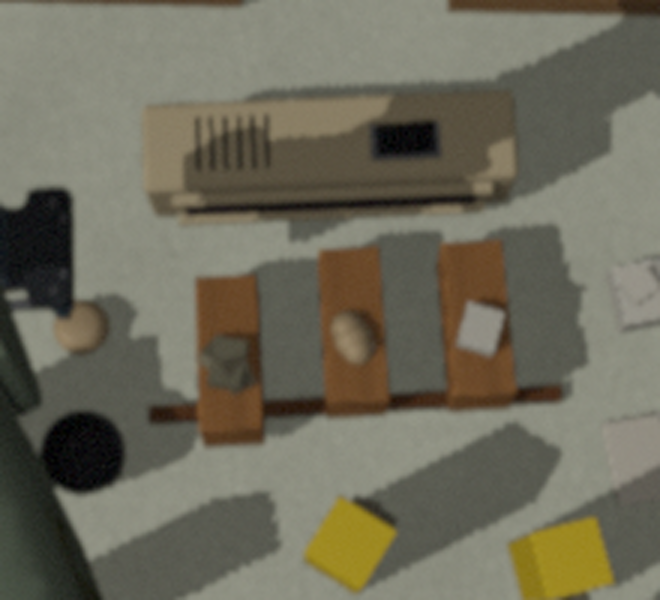

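```bash
python3 - <<'E'
from h import *
for c in("side","top")*4:
    p,P,ok=cloud(c); x,y,z=P[...,0],P[...,1],P[...,2]
    m=ok&(abs(x-.663)<.008)&(abs(y+.051)<.018)&(z>.088)&(z<.104); A=np.c_[y[m]+.05,np.ones(m.sum())]
    print(c,np.round(np.linalg.lstsq(A,z[m],rcond=None)[0],4),m.sum())
E
```

```text
side [-0.1309  0.0973] 59
top [-0.1471  0.0969] 93
side [-0.1271  0.0971] 54
top [-0.1351  0.097 ] 99
side [-0.146   0.0975] 50
top [-0.1619  0.0967] 99
side [-0.1662  0.0971] 57
top [-0.1807  0.0969] 90
```

The slope now averages about −0.15, against about +0.14 before the press. That is roughly 0.29 rad of tilt, so the rocker is fully on. I'm handing the job in.

```bash
python3 -c "
from rig import env
print(env.close_job())"
```

```text
the job is handed in; nothing more can be done
None
```

The willemite block now lies over the batten like its neighbours, and the lamp's rocker was pressed to on afterwards. The job is handed in at about 12 s on the clock; no verdict was reported.

**What I did:** I pushed the top of the block's rear face with the shut gripper until it tipped past balance and fell onto the batten. I checked that it lay correctly, pressed the raised half of the rocker down to its hard stop (about 14 N), and moved the arm clear.

**Last checks:**
- **Block:** the stone is up, and its length is square to the batten within about 0.01 rad. Its foot end is about 25 mm before the batten's middle line.
- **Rocker:** the depth images put its slope at about −0.15, against about +0.14 before, so it turned roughly 0.29 rad. The first side-camera fit disagreed, at −0.07, but eight repeat fits from both cameras gave −0.13 to −0.18.
- **Other things:** the scheelite and calcite blocks, cup, pebble and jar measured within about 5 mm of where they started. I did not re-measure the calcite piece, streak plate and rough chunk, but the arm did not go near them.
- **Networks:** after the block was laid, they mostly reported the look-alikes as the willemite block. I therefore relied on depth and the pictures for its final pose, along with earlier network readings of its foot.

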